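# Put the plug gauge in its dry canister and uncover the humidity indicator

### The job

Put the smaller of the two plug gauges away in the dry-storage canister: slide it, handle up, fully home in the canister's bore without letting it drop. Then lower the steel stopper with its black dust cap still on it, both together and without dropping them, into the canister's mouth until the stopper's rim sits flush all round. Finally lift the dust cap alone straight off, leaving the stopper seated and untouched, and finish still holding the cap level about 10 cm above where it sat, so that the humidity indicator in the stopper's crown can be read; leave the other measuring equipment where it stands.

Things in the scene. Friction and masses are not known exactly. Their poses are not given: they have to be found in the camera images.
- gauge_center (a point): Plug gauge to put away: plain steel, loose, about 0.2 kg, standing upright on its gauging cylinder (24 mm diameter, 46 mm long, 1 mm chamfer at the foot); above it a round handle, 14 mm diameter, 50 mm long; 96 mm overall. The point is on its axis, half-way up (48 mm above the foot); z points up along the handle.
- gauge: The same gauge; origin at the centre of its foot, z up. Fully home in the bore its foot is 12 mm above the canister's underside, its shoulder level with the floor of the mouth, its half-way point 20 mm below the mouth, and its handle stands 28 mm out of the mouth.
- canister_mouth (a point): Centre of the canister's mouth, level with its top rim; z up, out of the mouth. The mouth is 46.6 mm in diameter and 22 mm deep. On the same axis, in the floor of the mouth, is the bore for the gauge: 26 mm in diameter and 46 mm deep below that floor. Mouth and bore each have a chamfer about 2 mm wide.
- canister: Grey upright canister, loose on the bench, 1.4 kg, 80 mm high: round foot 84 mm in diameter and 10 mm high, body 58 mm, neck 56 mm in diameter. Origin at the centre of its underside, z up.
- stopper_rim (a point): Centre of the rim of the inner lid, a hollow stainless-steel stopper (0.3 to 0.5 kg) that stands on its spigot on the bench with the dust cap over its crown. The knurled rim, 62 mm in diameter and 12 mm high, is the place to hold the stopper by. z up. Seated, the rim rests on the canister's top and this point is 6 mm above the mouth.
- stopper: The same stopper; origin at the centre of its lower end, z up. Spigot 44 mm in diameter, 20 mm from the lower end to the rim, open underneath (36 mm inside, hollow for 52 mm up, so it passes over the gauge's handle). Rim from 20 to 32 mm up, its centre at 26. Crown 44 mm in diameter, from 32 to 56 mm up, with the humidity indicator on its top.
- cap_center (a point): Outer lid: black plastic dust cap, loose, about 45 g, open underneath; 53 mm outside, 48 mm inside, 29 mm high. The point is on its axis, half-way up. It starts slipped over the stopper's crown, 2 mm to spare all round, skirt resting on the rim (point 20.5 mm above stopper_rim). Nothing fastens it: it rides on the stopper held by the rim, and lifts off alone when gripped by its own wall.
- cap: The same dust cap; origin at the centre of its skirt's lower edge, z up.
- large_gauge_center (a point): Bystander: a larger plug gauge standing upright, gauging cylinder 36 mm in diameter and 46 mm long, handle 14 mm in diameter, 96 mm overall, too big for the bore. The point is on its axis, half-way up. Leave it alone.
- setting_ring: Bystander: steel setting ring lying flat, 64 mm outside, 30 mm inside, 22 mm high; origin at the centre of its underside. Leave it alone.
- v_block: Bystander: steel V-block, 80 mm along its own x, 55 mm wide, 42 mm high; origin at the centre of its underside. Leave it alone.
There are look-alikes about, which are no part of the job. Of the things shaped like the cap, the black one is meant. Several things have the shape of the canister; the one meant has the colours described above.

How it is judged (in metres and radians):
On the way, in this order (a step that is already met when the one before it is completed fails the run):
1. the gauge is fully home in the canister's bore, handle up (z of gauge_center in the frame of canister_mouth below -0.017 m and horizontal distance between gauge_center and canister_mouth below 0.003 m and angle between the z axis of gauge_center and the z axis of canister_mouth, either way round below 0.08 rad and angle between canister's own z axis and vertical below 0.06 rad), for 0.2 s.
2. the stopper is seated flush on the canister with the dust cap still nested on it (all of step 1 and z of stopper_rim in the frame of canister_mouth below 0.0085 m and horizontal distance between stopper_rim and canister_mouth below 0.0035 m and angle between the z axis of stopper_rim and the z axis of canister_mouth, either way round below 0.06 rad and z of cap_center in the frame of stopper_rim below 0.024 m and horizontal distance between cap_center and stopper_rim below 0.005 m), for 0.2 s.
At the end, for the whole second after the job is handed in: Gauge home in the bore (within 3 mm); stopper seated on the upright canister (within 2.5 mm of flush, 3.5 mm of centre) and untouched; dust cap held still by the gripper alone, level within 20 degrees, its centre at least 165 mm above the bench (some 60 mm above where it sat) (all of step 1 and z of stopper_rim in the frame of canister_mouth below 0.0085 m and horizontal distance between stopper_rim and canister_mouth below 0.0035 m and angle between the z axis of stopper_rim and the z axis of canister_mouth, either way round below 0.06 rad and contact force between the fingers and stopper below 0.2 N and contact force between the fingers and cap above 1 N and contact force between cap and stopper below 0.1 N and contact force between cap and canister below 0.1 N and height (world z) of cap_center above 0.165 m and angle between cap's own z axis and vertical below 0.35 rad and linear speed of cap below 0.03 m/s and linear speed of stopper below 0.02 m/s); the arm keeps its last pose, push and grip.
It fails at once if the dust cap comes off the stopper while the stopper is not seated on the canister ((z of cap_center in the frame of stopper_rim above 0.032 m or distance between cap_center and stopper_rim above 0.035 m) and not (z of stopper_rim in the frame of canister_mouth below 0.0085 m and horizontal distance between stopper_rim and canister_mouth below 0.0035 m and angle between the z axis of stopper_rim and the z axis of canister_mouth, either way round below 0.06 rad)).
It fails at once if the gauge is dropped into the canister (horizontal distance between gauge_center and canister_mouth below 0.012 m and z of gauge_center in the frame of canister_mouth below 0.045 m and linear speed of gauge above 0.3 m/s).
It fails at once if the stopper is dropped onto the canister (horizontal distance between stopper_rim and canister_mouth below 0.02 m and z of stopper_rim in the frame of canister_mouth below 0.028 m and linear speed of stopper above 0.3 m/s).
It fails at once if the canister is knocked over (angle between canister's own z axis and vertical above 0.3 rad).
It fails at once if other measuring equipment is disturbed (distance of any of large_gauge_center, setting_ring, v_block from where it was at the start of the episode above 0.02 m).
It also fails if it takes over 72 s, if anything falls off the work surface, if the arm or the gripper's body presses on something with over 40 N, if the wrist force passes 120 N, or if a joint passes its speed limit or range.

### The arm

A 6-joint arm with a two-finger parallel gripper is mounted at the origin on the work surface. World frame = base frame: x ahead of the robot, y to its left, z up, the work surface at z = 0. Lengths are in m, angles in degrees, forces in N, time in s.
With the tool pointing down it reaches from about 0.275 to 1 m from the base axis. Payload 8.4 kg.
Tool frame: the origin (TCP) lies midway between the tips of the shut fingers; the grasp point (between the pads) lies 19 mm behind it; z points along the fingers, y is the line along which they close (so a half turn about z gives the same grasp; the last joint's range is limited). The gripper opens to 85 mm and grips with 20 to 120 N. Pads are 22 mm wide; open, the fingers measure 114 mm over their backs; the gripper's body (76 mm by 85 mm) begins 54 mm behind the grasp point. The pads swing forward as they close: fully open they stand 13 mm farther back than shut.
Start: joints at [65.638, 20.225, 93.587, -0, 66.188, -0.138], TCP at [0.256, 0.57, 0.231] pointing down, gripper open.
Joint ranges: [-150.9, 150.9], [-52.94, 120.26], [3.33, 152.33], [-74.26, 254.26], [0, 154.13], [-172.89, 172.89]. Speed limits (degrees/s): [127.2, 127.2, 159.86, 180, 180, 180].

### API

Orientations are given as a 3x3 rotation matrix whose columns are the frame's x, y, z axes.
In Python, from rig import readout, vision, env gives the robot as it stands. The module is installed in compiled form; this text tells all that it offers.
- The arm moves only by the shell command python3 -m handwheel 'ROWS' [FORCE]. ROWS is JSON, a list of rows, each a list of 3 entries, a list of its own where there are three numbers: the shift along the tool's x, y, z in cm, then the turn, a rotation vector about the tool's x, y, z in rad, then the closure, from -1 (fully open) to 1 (shut), so that 0 is half open. In form: [[[x, y, z], [wx, wy, wz], grip], ...]. A call has 1 to 5 rows; each row is the pose to reach, as a shift and turn from the pose commanded when the call began, along the tool's axes at that moment; what a row does not reach only later rows make up. A row lasts 1/8 s, in which the tool goes at most 62.5 mm and 10.7 degrees, less where a joint would pass 70% of its speed; a pose out of reach is approached as far as the arm can. A call with a gripper value outside its range is refused whole. The fingers move at their own pace and stop on an object; FORCE is the grip in N (left out, the last holds). Time passes only in rows, so rows that repeat a pose let the fingers close. It gives the time, the measured TCP pose, the force, the opening and the grip force at its end, in the units of the state.
- readout.read_state(): the state, without advancing time (a new reading comes with each control period).
- vision.get_image(name): name is "side" or "top" or "wrist"; returns a dict with "frame" (384x512x3 uint8, red, green, blue), "range_z" (384x512 float32, m along the optical axis (not along the pixel's ray), 0 where there is no reading), "mtx" (3x3 intrinsics, pixels), "R" (3x3) and "t" (3): a world point X has camera coordinates R X + t; the wrist camera has in their place "T_tool_cam" (4x4, takes a point from camera to tool coordinates, whose origin is the TCP and whose axes are the flange's). Camera axes: x right, y down, z forward; pixel columns grow to the right and rows downward; lengths in m; the calibration is good to about 2 mm. A picture is of the moment at which its call begins: read the wrist's pose just before it.
- env.sign_off(): hands the job in; it is judged then, once.
The state is a dict: "time_s": time; "qpos": joint angles; "dq": joint speeds; "tau": joint torques, N m; "tool_pos": TCP position; "orientation": TCP orientation; "force": force on the tool from outside, world axes, zero at the start; "torque": the same for the moment, N m; "finger_gap": finger opening in m; "finger_force": force on a finger pad.
Only numpy, scipy, OpenCV 4.12 (cv2) and the standard library are available. Lean on these libraries where they do the work, as an engineer would, in place of code of your own. Each camera call takes 0.05 s, during which the arm holds its last target. There are 200 camera calls.

## Working session

There is one attempt and no reset: what is moved stays moved. The work goes in short steps, Python scripts to look and compute and a shell command to move; the robot and the scene stay as the last step left them, time stands still between calls to the robot, and variables do not carry over. Pictures are saved under pics/ and viewed, at most 12 in all, crops included, and the job is handed in when it is done.

```bash
mkdir -p pics && python3 - <<'E'
from rig import readout, vision
import cv2,numpy as np
s=readout.read_state();print(s)
a=[]
for n in("side","top"):
    d=vision.get_image(n);np.savez(n+'.npz',**d);a.append(d['frame'])
    cv2.imwrite(f'pics/{n}.png',cv2.resize(d['frame'][:,:,::-1],(800,600)))
    print(n,d['mtx'],d['R'],d['t'])
E
```

```text
{'time_s': 0.0, 'qpos': array([ 6.56394244e+01,  2.02625484e+01,  9.36304904e+01, -2.16169404e-03,
        6.61896497e+01, -1.35484838e-01]), 'dq': array([ 0.1083235 ,  0.05687639,  0.02639369,  0.07818975,  0.02450981,
       -0.04013731]), 'tau': array([ 2.94370693e-06, -6.05258489e+01, -3.42074454e+01, -3.66763823e-05,
        9.49924404e-03,  1.15246965e-05]), 'tool_pos': array([0.25623542, 0.56951045, 0.23055046]), 'orientation': array([[-9.11946786e-01,  4.10308107e-01, -5.63837995e-04],
       [ 4.10308493e-01,  9.11945818e-01, -1.32893406e-03],
       [-3.10827153e-05, -1.44326466e-03, -9.99998958e-01]]), 'force': array([0.350143  , 0.19435555, 0.43698239]), 'torque': array([ 0.01660135,  0.04786218, -0.01469939]), 'finger_force': 0.0, 'finger_gap': 0.08550472399193713}
side [[355.79346462   0.         252.74713502]
 [  0.         355.79346462 191.88533114]
 [  0.           0.           1.        ]] [[-0.98385273 -0.17750528  0.02292776]
 [-0.13093272  0.62646863 -0.7683708 ]
 [ 0.12202635 -0.7589657  -0.63959412]] [0.57075556 0.17414842 0.81658964]
top [[356.92304375   0.         262.9080067 ]
 [  0.         356.92304375 188.61214719]
 [  0.           0.           1.        ]] [[-0.0187658  -0.9996608  -0.01805896]
 [-0.98856466  0.02125447 -0.14929217]
 [ 0.14962536  0.01505087 -0.9886282 ]] [-0.06230767  0.59288142  1.02022334]
```

View pics/top.png

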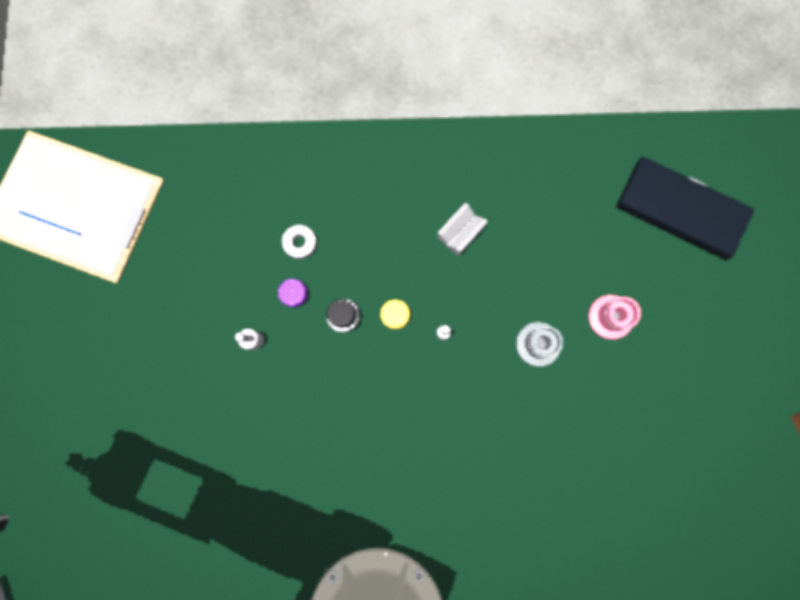

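View pics/side.png

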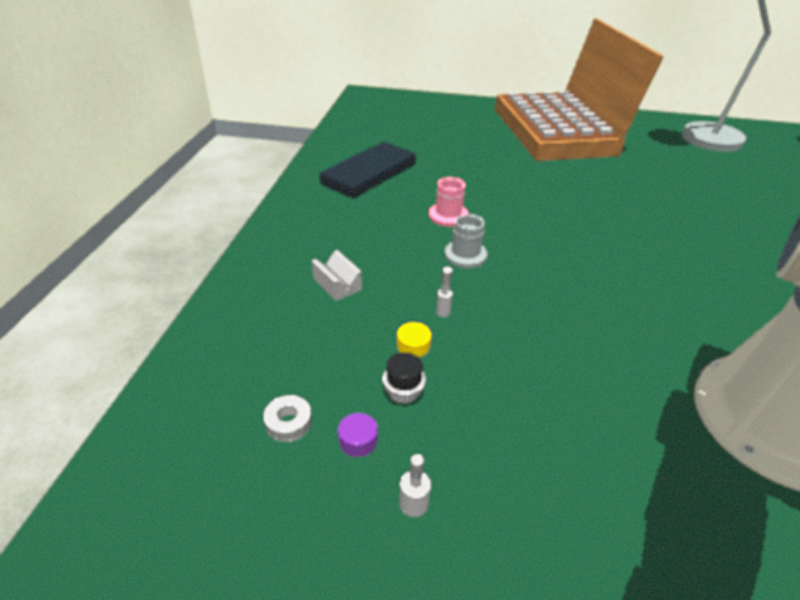

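The top view (800x600 pixels) shows the small gauge at (444,331), the grey canister at (540,344), and the stopper with its black cap at (343,315). The large gauge is at (250,339), the ring at (299,241) and the V-block at (463,229). The pink canister and the yellow and purple caps are decoys.

```bash
cat > h.py <<'E'
import numpy as np,cv2
from rig import readout,vision
def cloud(d,s=None):
    K=d['mtx'];Z=d['range_z'].astype(float);v,u=np.mgrid[:384,:512]
    P=np.stack([(u-K[0,2])/K[0,0]*Z,(v-K[1,2])/K[1,1]*Z,Z],-1)
    if 'R' in d: P=(P-d['t'])@d['R']
    else:
        T=d['T_tool_cam'];P=(P@T[:3,:3].T+T[:3,3])@s['orientation'].T+s['tool_pos']
    P[Z==0]=np.nan
    return P
def wrist():
    s=readout.read_state();d=vision.get_image('wrist');return s,d,cloud(d,s)
def circ(P,c,r,z0,z1):
    "min enclosing circle of cloud points near xy c, in height band"
    m=(np.hypot(P[...,0]-c[0],P[...,1]-c[1])<r)&(P[...,2]>z0)&(P[...,2]<z1)
    q=P[m];(x,y),R=cv2.minEnclosingCircle(q[:,:2].astype(np.float32))
    return len(q),np.round([x,y,R],4),np.round(np.median(q,0),4)
E
python3 - <<'E'
from h import *
for n in('top','side'):
    d=dict(np.load(n+'.npz'));P=cloud(d)
    px={'top':dict(gauge=(444,331),can=(540,344),stop=(343,315),large=(250,339),yellow=(395,314)),'side':dict(gauge=(446,285),can=(468,235),stop=(404,375),large=(415,490),yellow=(414,338))}[n]
    for k,(u,v) in px.items():
        c=np.nanmedian(P[int(v/1.5625)-3:int(v/1.5625)+4,int(u/1.5625)-3:int(u/1.5625)+4].reshape(-1,3),0)
        print(n,k,c.round(3),*circ(P,c,.06,.02,.12))
        for b in ((.02,.04),(.04,.06),(.06,.08),(.08,.11)):
            try: print('   ',b,*circ(P,c,.06,*b))
            except Exception as e: print('   ',b,'none')
E
```

```text
top gauge [ 0.52  -0.133  0.054] 58 [ 0.5205 -0.1337  0.0119] [ 0.5175 -0.1327  0.0475]
    (0.02, 0.04) 3 [ 0.5126 -0.131   0.0082] [ 0.51   -0.1294  0.0319]
    (0.04, 0.06) 31 [ 0.5205 -0.1337  0.0119] [ 0.5173 -0.1319  0.045 ]
    (0.06, 0.08) 1 [ 5.162e-01 -1.285e-01  1.000e-04] [ 0.5162 -0.1285  0.0616]
    (0.08, 0.11) 23 [ 0.5192 -0.1331  0.0064] [ 0.5191 -0.1331  0.0947]
top can [ 0.495 -0.32   0.014] 354 [ 0.4963 -0.3168  0.0289] [ 0.4962 -0.3175  0.0589]
    (0.02, 0.04) 42 [ 0.4943 -0.3099  0.0279] [ 0.4956 -0.3031  0.0304]
    (0.04, 0.06) 148 [ 0.4964 -0.3145  0.0279] [ 0.4961 -0.321   0.0567]
    (0.06, 0.08) 135 [ 0.4962 -0.317   0.0288] [ 0.4973 -0.3133  0.0752]
    (0.08, 0.11) 29 [ 0.4957 -0.3177  0.0279] [ 0.4932 -0.3211  0.0811]
top stop [0.555 0.055 0.06 ] 341 [0.5582 0.06   0.0313] [0.5553 0.0573 0.0595]
    (0.02, 0.04) 74 [0.5582 0.06   0.0313] [0.5427 0.0437 0.0312]
    (0.04, 0.06) 124 [0.5584 0.0604 0.0267] [0.558  0.0607 0.0588]
    (0.06, 0.08) 143 [0.5583 0.0599 0.026 ] [0.5578 0.0576 0.0616]
    (0.08, 0.11) 0 [0. 0. 0.] [nan nan nan]
top large [0.516 
[... 1677 characters left out ...]
0 [0. 0. 0.] [nan nan nan]
side large [0.514 0.245 0.046] 461 [0.5141 0.2377 0.0187] [0.514  0.243  0.0457]
    (0.02, 0.04) 105 [0.5137 0.2414 0.0174] [0.5132 0.2523 0.0303]
    (0.04, 0.06) 228 [0.5141 0.2377 0.0187] [0.514  0.2427 0.0455]
    (0.06, 0.08) 51 [0.5149 0.2383 0.0071] [0.5148 0.2424 0.0701]
    (0.08, 0.11) 77 [0.5145 0.2377 0.0074] [0.5141 0.2407 0.0941]
side yellow [ 0.558 -0.03   0.029] 278 [ 0.5584 -0.0415  0.0273] [ 0.5581 -0.0373  0.0283]
    (0.02, 0.04) 278 [ 0.5584 -0.0415  0.0273] [ 0.5581 -0.0373  0.0283]
    (0.04, 0.06) 0 [0. 0. 0.] [nan nan nan]
    (0.06, 0.08) 0 [0. 0. 0.] [nan nan nan]
    (0.08, 0.11) 0 [0. 0. 0.] [nan nan nan]
  return _methods._mean(a, axis=axis, dtype=dtype,
  ret = um.true_divide(
```

```bash
cat > to.py <<'E'
# usage: to.py x y z : shift (cm) and turn (rad) in tool axes to reach x,y,z with the tool straight down, closing along world x
import sys,numpy as np
from rig import readout
from scipy.spatial.transform import Rotation as Ro
s=readout.read_state();R=s['orientation'];t=np.array([float(a) for a in sys.argv[1:4]])
Rt=np.array([[0,1,0],[1,0,0],[0,0,-1.]])
print('t',round(s['time_s'],2),'pos',s['tool_pos'].round(4),'shift',((t-s['tool_pos'])@R*100).round(2),'turn',Ro.from_matrix(R.T@Rt).as_rotvec().round(3),'F',s['force'].round(1),'gap',round(s['finger_gap'],4),'ff',round(s['finger_force'],1))
E
python3 -m handwheel '[[[-4,-4,0],[0,0,0.18],-1],[[-8,-8,0],[0,0,0.36],-1],[[-12,-12,0],[0,0,0.54],-1],[[-16,-16,0],[0,0,0.72],-1],[[-20,-20,0],[0,0,0.9],-1]]'
python3 to.py 0.5198 -0.1335 0.18
```

```text
time_s: 0.72
tool_pos: [0.357, 0.3037, 0.2311]
orientation: [[-0.24, 0.971, 0.0], [0.971, 0.24, -0.0], [-0.0, -0.0, -1.0]]
force: [1.4, -0.9, -0.1]
finger_gap: 0.0854
finger_force: 0.0
t 0.72 pos [0.357  0.3037 0.2311] shift [-46.35   5.31   5.12] turn [0.    0.    0.242] F [ 1.4 -0.9 -0.1] gap 0.0854 ff 0.0
```

```bash
python3 -m handwheel '[[[-6,0.7,0.5],[0,0,0.12],-1],[[-12,1.4,1],[0,0,0.242],-1],[[-18,2.1,1.5],[0,0,0.242],-1],[[-24,2.8,2],[0,0,0.242],-1],[[-29,3.3,2.5],[0,0,0.242],-1]]' >/dev/null
python3 to.py 0.5198 -0.1335 0.18
```

```text
t 1.35 pos [0.4604 0.0303 0.2061] shift [-16.41   5.86   2.61] turn [0.    0.    0.005] F [ 0.7  0.7 -0.1] gap 0.0855 ff 0.0
```

```bash
python3 -m handwheel '[[[-6,0,0.5],[0,0,0],-1],[[-12,0,1],[0,0,0],-1],[[-15,0,1.5],[0,0,0],-1]]' >/dev/null
python3 to.py 0.5198 -0.1335 0.18
```

```text
t 1.73 pos [ 0.4604 -0.1201  0.191 ] shift [-1.36  5.93  1.09] turn [-0.     0.     0.004] F [ 0.8 -0.1  0.5] gap 0.0848 ff 0.0
```

```bash
python3 -m handwheel '[[[-1.3,5.9,0],[0,0,0.004],-1],[[-1.35,5.93,0.6],[0,0,0.004],-1],[[-1.35,5.93,0.6],[0,0,0.004],-1]]' >/dev/null
python3 - <<'E'
from h import *
s,d,P=wrist();cv2.imwrite('pics/w1.png',d['frame'][:,:,::-1])
print(s['tool_pos'],d['T_tool_cam'].round(3))
for b in((.02,.05),(.06,.085),(.085,.11)):
    try: print(b,*circ(P,(.52,-.133),.03,*b))
    except Exception: print('none')
E
python3 to.py 0.5198 -0.1335 0.073
```

```text
[ 0.51917401 -0.13037474  0.18420732] [[ 0.    -0.964 -0.267  0.068]
 [ 1.     0.    -0.    -0.001]
 [ 0.001 -0.267  0.964 -0.143]
 [ 0.     0.     0.     1.   ]]
(0.02, 0.05) 387 [ 0.5203 -0.136   0.0121] [ 0.5198 -0.1291  0.0459]
(0.06, 0.085) 125 [ 0.5202 -0.1348  0.0072] [ 0.5198 -0.1299  0.0736]
(0.085, 0.11) 314 [ 0.5202 -0.1359  0.0075] [ 0.5201 -0.1343  0.096 ]
t 2.15 pos [ 0.519  -0.1302  0.1846] shift [-0.33  0.1  11.16] turn [-0.002 -0.001  0.002] F [0.1 0.7 0. ] gap 0.0853 ff 0.0
```

View pics/w1.png

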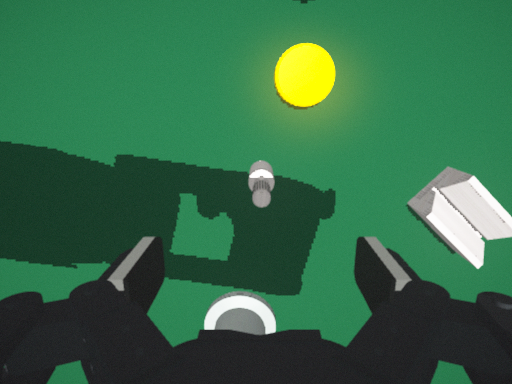

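The wrist view shows the gauge centred between the open pads, with its handle top at (261,200). The canister rim is at the lower edge, around (240,320). I'll descend and grip.

```bash
python3 -m handwheel '[[[-0.43,0.1,3],[0,0,0.002],-1],[[-0.43,0.1,6],[0,0,0.002],-1],[[-0.43,0.1,9],[0,0,0.002],-1],[[-0.43,0.1,11.2],[0,0,0.002],-1],[[-0.43,0.1,11.2],[0,0,0.002],0]]' 40 >/dev/null
python3 to.py 0.52 -0.1345 0.073
python3 -m handwheel '[[[0,0,0],[0,0,0],1],[[0,0,0],[0,0,0],1],[[0,0,0],[0,0,0],1],[[0,0,0],[0,0,0],1],[[0,0,0],[0,0,0],1]]' 40
python3 to.py 0.52 -0.1345 0.19
```

```text
t 2.77 pos [ 0.5193 -0.1342  0.0723] shift [-0.03  0.07 -0.07] turn [-0.003 -0.001  0.001] F [ 0.2 -0.3  0.1] gap 0.0696 ff 0.0
time_s: 3.4
tool_pos: [0.5216, -0.1351, 0.0742]
orientation: [[-0.0, 1.0, 0.001], [1.0, 0.0, -0.0], [-0.0, 0.001, -1.0]]
force: [-1.8, -0.3, 7.1]
finger_gap: 0.0122
finger_force: 38.9
t 3.4 pos [ 0.5216 -0.1351  0.0742] shift [  0.06  -0.15 -11.58] turn [0.001 0.    0.   ] F [-1.8 -0.3  7.1] gap 0.0122 ff 38.9
```

```bash
python3 -m handwheel '[[[0,0,-1],[0,0,0],1],[[0,0,-3],[0,0,0],1],[[0,0,-6],[0,0,0],1],[[0,0,-10],[0,0,0],1],[[0,0,-13],[0,0,0],1]]' 40
python3 -m handwheel '[[[0,0,0],[0,0,0],1]]'
python3 - <<'E'
from h import *
s,d,P=wrist();cv2.imwrite('pics/w2.png',d['frame'][:,:,::-1])
p=s['tool_pos'];print(p)
d2=vision.get_image('side');Q=cloud(d2)
g=P
for n,C in(('w',P),('s',Q)):
  for lo in(-.08,-.06,-.04,-.02,0):
    try: print(n,lo,*circ(C,p[:2],.03,p[2]+lo,p[2]+lo+.02))
    except Exception: print('none')
for b in((.07,.09),(.01,.012)): print('can',*circ(P,(.496,-.318),.06,*b))
E
python3 to.py 0.496 -0.318 0.19
```

```text
time_s: 4.03
tool_pos: [0.5214, -0.135, 0.2054]
orientation: [[0.0, 1.0, 0.001], [1.0, -0.0, -0.0], [-0.0, 0.001, -1.0]]
force: [1.3, 0.1, -2.2]
finger_gap: 0.0128
finger_force: 39.2
time_s: 4.15
tool_pos: [0.5227, -0.1353, 0.206]
orientation: [[-0.0, 1.0, 0.005], [1.0, 0.0, -0.001], [-0.001, 0.005, -1.0]]
force: [-0.8, 0.5, -2.2]
finger_gap: 0.0126
finger_force: 39.2
[ 0.52268939 -0.13531245  0.20597111]
w -0.08 158 [ 0.5222 -0.1334  0.0117] [ 0.5216 -0.1256  0.1402]
w -0.06 298 [ 0.5221 -0.1335  0.0117] [ 0.5219 -0.1257  0.1569]
w -0.04 809 [ 0.5221 -0.1342  0.0119] [ 0.5221 -0.1292  0.1779]
w -0.02 355 [ 0.5223 -0.1342  0.0068] [ 0.5221 -0.1299  0.1964]
w 0 1375 [ 0.5222 -0.1287  0.0199] [ 0.522  -0.1283  0.2187]
s -0.08 45 [ 0.5209 -0.1317  0.0119] [ 0.5195 -0.1259  0.1378]
s -0.06 72 [ 0.5204 -0.1327  0.012 ] [ 0.5204 -0.1262  0.1558]
s -0.04 70 [ 0.5216 -0.134   0.0124] [ 0.5204 -0.1295  0.1755]
s -0.02 40 [ 0.5212 -0.1327  0.0071] [ 0.5205 -0.1308  0.1962]
s 0 118 [ 0.5209 -0.1327  0.0204] [ 0.5208 -0.1282  0.2172]
can 75 [ 0.5094 -0.2973  0.0107] [ 0.5074 -0.2946  0.0735]
can 275 [ 0.517  -0.3143  0.0361] [ 0.5279 -0.3019  0.0112]
t 4.25 pos [ 0.5208 -0.1348  0.203 ] shift [-18.32  -2.48   1.3 ] turn [-0. -0. -0.] F [-0.4  0.8 -2.1] gap 0.0122 ff 39.2
```

View pics/w2.png

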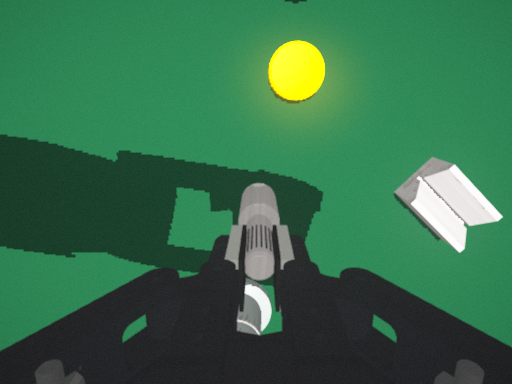

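The gauge is held upright between the pads, its handle at about (260,240). I'll carry it over the canister and check the alignment from the fixed cameras.

```bash
python3 -m handwheel '[[[-4,-0.5,0],[0,0,0],1],[[-9,-1.2,0],[0,0,0],1],[[-14,-1.9,0],[0,0,0],1],[[-18.46,-2.46,0],[0,0,0],1],[[-18.46,-2.46,0],[0,0,0],1]]' 40 >/dev/null
python3 -m handwheel '[[[0,0,1],[0,0,0],1],[[0,0,2],[0,0,0],1],[[0,0,2],[0,0,0],1]]'
python3 - <<'E'
from h import *
for n in('side','top'):
  d=vision.get_image(n);C=cloud(d);d['frame'];cv2.imwrite(f'pics/c_{n}.png',cv2.resize(d['frame'][100:260,220:430] if n=='side' else d['frame'][150:290,270:430],None,fx=3,fy=3)[:,:,::-1])
  for b in((.018,.055),(.055,.075),(.07,.084),(.11,.125),(.125,.14),(.14,.155),(.164,.175)):
    try: print(n,b,*circ(C,(.496,-.318),.045 if b[0]<.1 else .025,*b))
    except Exception: print('none')
E
python3 to.py 0.496 -0.318 0.085
```

```text
time_s: 5.25
tool_pos: [0.4961, -0.3181, 0.1817]
orientation: [[-0.001, 1.0, -0.002], [1.0, 0.001, 0.002], [0.002, -0.002, -1.0]]
force: [-0.2, -0.6, -1.9]
finger_gap: 0.0126
finger_force: 39.1
side (0.018, 0.055) 186 [ 0.4953 -0.3153  0.029 ] [ 0.4953 -0.2953  0.0364]
side (0.055, 0.075) 195 [ 0.4954 -0.3165  0.0295] [ 0.4965 -0.3062  0.0647]
side (0.07, 0.084) 130 [ 0.4953 -0.3183  0.0297] [ 0.4957 -0.3129  0.0769]
side (0.11, 0.125) 33 [ 0.4947 -0.3137  0.011 ] [ 0.4949 -0.309   0.1181]
side (0.125, 0.14) 39 [ 0.4944 -0.3163  0.0124] [ 0.4943 -0.3095  0.1316]
side (0.14, 0.155) 49 [ 0.4952 -0.316   0.0123] [ 0.4957 -0.3106  0.1492]
side (0.164, 0.175) 18 [ 0.4962 -0.3157  0.0078] [ 0.496  -0.3137  0.169 ]
top (0.018, 0.055) 62 [ 0.495  -0.3112  0.0283] [ 0.4886 -0.297   0.0358]
top (0.055, 0.075) 105 [ 0.4963 -0.3123  0.0277] [ 0.4984 -0.3076  0.0593]
top (0.07, 0.084) 66 [ 0.4967 -0.3161  0.0282] [ 0.5031 -0.3007  0.0783]
top (0.11, 0.125) 10 [ 0.4957 -0.3103  0.0098] [ 0.4931 -0.3068  0.1164]
top (0.125, 0.14) 12 [ 0.4963 -0.3122  0.0108] [ 0.4947 -0.3072  0.1321]
top (0.14, 0.155) 22 [ 0.4961 -0.3136  0.0099] [ 0.4962 -0.3086  0.1527]
top (0.164, 0.175) 2 [ 0.4973 -0.3106  0.0013] [ 0.4973 -0.3106  0.168 ]
t 5.35 pos [ 0.4968 -0.3188  0.183 ] shift [ 0.08 -0.07  9.8 ] turn [-0.    -0.     0.001] F [ 0.5  0.3 -1.6] gap 0.0123 ff 39.1
```

View pics/c_side.png

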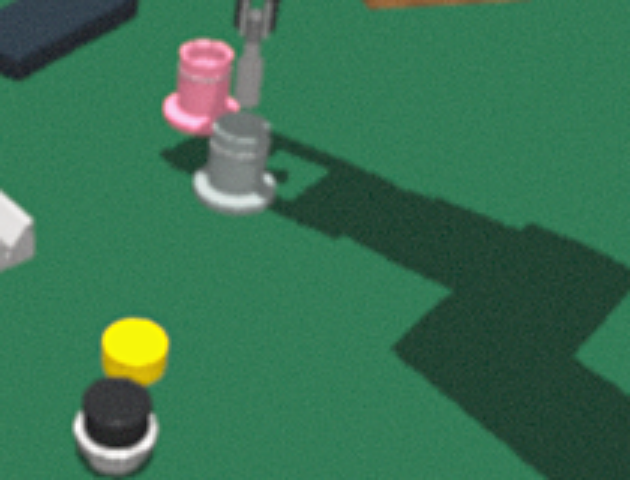

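The crop shows the gauge hanging vertically over the canister mouth. I'll do one known-radius fit for the relative offset.

```bash
python3 - <<'E'
from h import *
from scipy.optimize import least_squares
def fit(C,c,r,z0,z1):
    q=C[(np.hypot(C[...,0]-c[0],C[...,1]-c[1])<r+.008)&(C[...,2]>z0)&(C[...,2]<z1)]
    f=least_squares(lambda p:np.hypot(q[:,0]-p[0],q[:,1]-p[1])-r,c,loss='soft_l1',f_scale=.001)
    return f.x.round(4),len(q)
for n in('side','top'):
  C=cloud(vision.get_image(n))
  for a in((.029,.015,.05),(.012,.112,.15)): print(n,fit(C,(.496,-.318),*a))
s,d,P=wrist();print('w',fit(P,(.496,-.318),.012,.115,.15),fit(P,(.496,-.318),.007,.157,.17))
E
```

```text
side (array([ 0.4959, -0.3204]), 187)
side (array([ 0.4954, -0.3199]), 100)
top (array([ 0.4965, -0.3175]), 52)
top (array([ 0.4966, -0.3178]), 25)
w (array([ 0.4962, -0.3203]), 533) (array([ 0.4962, -0.3202]), 156)
```

Gauge and canister axes agree within about 0.5 mm, so I'll lower it.

```bash
python3 -m handwheel '[[[0,0,1.5],[0,0,0],1],[[0,0,3],[0,0,0],1],[[0,0,4.2],[0,0,0],1],[[0,0,5.4],[0,0,0],1],[[0,0,5.6],[0,0,0],1]]' 40
python3 -m handwheel '[[[0,0,0.8],[0,0,0],1],[[0,0,1.6],[0,0,0],1],[[0,0,2.4],[0,0,0],1],[[0,0,2.6],[0,0,0],1]]'
python3 to.py 0.496 -0.319 0.085
```

```text
time_s: 6.12
tool_pos: [0.4962, -0.3192, 0.126]
orientation: [[0.0, 1.0, -0.001], [1.0, -0.0, 0.001], [0.001, -0.001, -1.0]]
force: [0.5, -0.6, -2.9]
finger_gap: 0.0123
finger_force: 39.2
time_s: 6.62
tool_pos: [0.4963, -0.3193, 0.1006]
orientation: [[0.0, 1.0, -0.001], [1.0, -0.0, 0.001], [0.001, -0.001, -1.0]]
force: [-0.5, -0.4, -2.0]
finger_gap: 0.0122
finger_force: 39.2
t 6.62 pos [ 0.4963 -0.3193  0.1006] shift [ 0.03 -0.03  1.56] turn [-0.001 -0.001 -0.   ] F [-0.5 -0.4 -2. ] gap 0.0122 ff 39.2
```

It's inside the bore with no contact. I'll lower the rest in small steps.

```bash
python3 -m handwheel '[[[0,0,0.5],[0,0,0],1],[[0,0,1.0],[0,0,0],1],[[0,0,1.3],[0,0,0],1],[[0,0,1.3],[0,0,0],1]]' 40
python3 -m handwheel '[[[0,0,0.1],[0,0,0],1],[[0,0,0.2],[0,0,0],1],[[0,0,0.2],[0,0,0],1]]'
python3 to.py 0.496 -0.319 0.085
```

```text
time_s: 7.12
tool_pos: [0.4965, -0.3195, 0.088]
orientation: [[0.0, 1.0, -0.0], [1.0, -0.0, 0.0], [0.0, -0.0, -1.0]]
force: [-1.2, 0.1, -1.1]
finger_gap: 0.0125
finger_force: 39.2
time_s: 7.5
tool_pos: [0.4967, -0.3196, 0.0864]
orientation: [[0.0, 1.0, 0.0], [1.0, -0.0, -0.0], [-0.0, 0.0, -1.0]]
force: [-0.1, 0.4, -1.7]
finger_gap: 0.0124
finger_force: 39.4
t 7.5 pos [ 0.4967 -0.3196  0.0864] shift [ 0.06 -0.07  0.14] turn [ 0.  0. -0.] F [-0.1  0.4 -1.7] gap 0.0124 ff 39.4
```

```bash
python3 -m handwheel '[[[0,0,0.1],[0,0,0],1],[[0,0,0.2],[0,0,0],1],[[0,0,0.2],[0,0,0],1]]'
python3 -m handwheel '[[[0,0,0.1],[0,0,0],1],[[0,0,0.15],[0,0,0],1],[[0,0,0.15],[0,0,0],1]]'
```

```text
time_s: 7.88
tool_pos: [0.4975, -0.3202, 0.0862]
orientation: [[-0.0, 1.0, 0.002], [1.0, 0.0, -0.001], [-0.001, 0.002, -1.0]]
force: [-3.1, 1.6, 15.1]
finger_gap: 0.0122
finger_force: 41.2
time_s: 8.25
tool_pos: [0.4979, -0.3206, 0.0861]
orientation: [[-0.0, 1.0, 0.003], [1.0, 0.0, -0.002], [-0.002, 0.003, -1.0]]
force: [-5.3, 2.9, 27.6]
finger_gap: 0.0127
finger_force: 42.8
```

It has bottomed out. I'll ease off, open just past the handle, rise, and check the handle height.

```bash
python3 -m handwheel '[[[0,0,-0.25],[0,0,0],1],[[0,0,-0.25],[0,0,0],0.4],[[0,0,-0.25],[0,0,0],0.4],[[0,0,-0.25],[0,0,0],-1],[[0,0,-0.25],[0,0,0],-1]]'
python3 -m handwheel '[[[0,0,-3],[0,0,0],-1],[[0,0,-7],[0,0,0],-1],[[0,0,-11],[0,0,0],-1],[[2,0,-12],[0,0,0],-1],[[7,0,-12],[0,0,0],-1]]'
python3 - <<'E'
from h import *
for n in('side','top','wrist'):
  if n=='wrist': s,d,C=wrist();cv2.imwrite('pics/w3.png',d['frame'][:,:,::-1])
  else: C=cloud(vision.get_image(n))
  print(n,'handle',*circ(C,(.497,-.319),.015,.088,.14),'rim',*circ(C,(.497,-.319),.045,.072,.086))
  q=C[(np.hypot(C[...,0]-.497,C[...,1]+.319)<.02)&(C[...,2]>.085)][:,2]; print(np.percentile(q,[50,90,98]))
E
python3 to.py 0.558 0.060 0.15
```

```text
time_s: 8.88
tool_pos: [0.4966, -0.3195, 0.0851]
orientation: [[-0.0, 1.0, -0.0], [1.0, 0.0, 0.0], [0.0, -0.0, -1.0]]
force: [0.9, -0.5, -0.3]
finger_gap: 0.061
finger_force: 0.0
time_s: 9.5
tool_pos: [0.497, -0.2496, 0.2058]
orientation: [[0.002, 1.0, 0.002], [1.0, -0.002, -0.001], [-0.001, 0.002, -1.0]]
force: [0.2, 0.9, -0.9]
finger_gap: 0.0856
finger_force: 0.0
side handle 37 [ 0.4955 -0.3195  0.0091] [ 0.496  -0.3154  0.1017] rim 116 [ 0.4953 -0.3194  0.029 ] [ 0.4945 -0.3134  0.0778]
[0.09959382 0.1079281  0.10850753]
top handle 0 [0. 0. 0.] [nan nan nan] rim 0 [0. 0. 0.] [nan nan nan]
[0.58333515 0.58975937 0.59162948]
wrist handle 367 [ 0.4963 -0.3201  0.0073] [ 0.4963 -0.3169  0.1066] rim 1187 [ 0.4959 -0.32    0.0285] [ 0.4956 -0.3173  0.0797]
[0.10607547 0.10872613 0.1094176 ]
t 9.65 pos [ 0.4959 -0.247   0.2045] shift [30.67  6.29  5.48] turn [-0.001 -0.001  0.002] F [ 0.2 -0.5 -0.1] gap 0.0854 ff 0.0
  return _methods._mean(a, axis=axis, dtype=dtype,
  ret = um.true_divide(
```

View pics/w3.png

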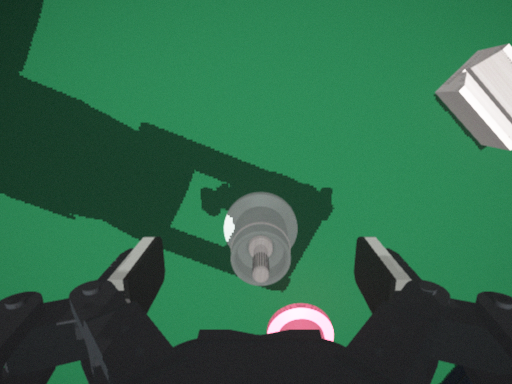

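The gauge is home: its handle top is about 28 mm above the mouth, with the handle at (261,265) inside the rim. Next is the stopper, viewed from the same relative offset to cancel camera bias.

```bash
python3 -m handwheel '[[[5,0.8,0],[0,0,0],-1],[[11,1.8,0],[0,0,0],-1],[[17,2.8,0],[0,0,0],-1],[[23,3.8,0],[0,0,0],-1],[[29,4.8,0],[0,0,0],-1]]'>/dev/null
python3 -m handwheel '[[[5,0.8,0],[0,0,0.002],-1],[[8.7,1.5,0],[0,0,0.002],-1],[[8.7,1.5,0],[0,0,0.002],-1]]'>/dev/null
python3 - <<'E'
from h import *
s,d,C=wrist();cv2.imwrite('pics/w4.png',d['frame'][:,:,::-1]);print(s['tool_pos'])
for b in((.027,.036),(.036,.056),(.056,.07)): print(b,*circ(C,(.558,.059),.04,*b))
E
python3 to.py 0.558 0.059 0.15
```

```text
[0.55975733 0.12946047 0.20443872]
(0.027, 0.036) 513 [0.5582 0.0589 0.031 ] [0.5578 0.0797 0.0324]
(0.036, 0.056) 320 [0.5585 0.0605 0.0267] [0.5589 0.0819 0.0465]
(0.056, 0.07) 2148 [0.5581 0.0583 0.0268] [0.558  0.0605 0.0614]
t 10.7 pos [0.5594 0.128  0.2044] shift [-6.9  -0.13  5.44] turn [-0.001  0.001  0.   ] F [-0.4  0.6 -0.2] gap 0.0851 ff 0.0
```

View pics/w4.png

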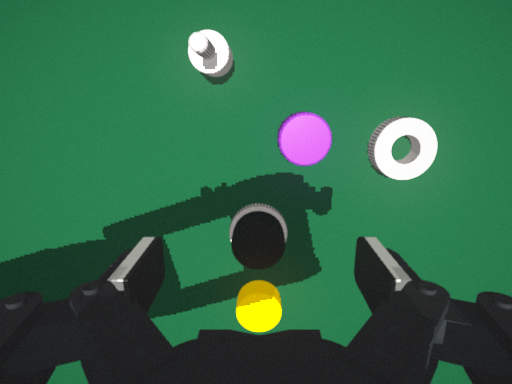

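The stopper with its cap is centred at about (259,240) in the wrist view. The purple cap and setting ring are clear of the finger path. I'll descend around it.

```bash
python3 -m handwheel '[[[-3.5,-0.06,1],[0,0,0],-1],[[-6.9,-0.12,4],[0,0,0],-1],[[-6.9,-0.12,9],[0,0,0],-1],[[-6.9,-0.12,13],[0,0,0],-1],[[-6.9,-0.12,13],[0,0,0],-1]]'>/dev/null
python3 to.py 0.5582 0.059 0.003
```

```text
t 11.32 pos [0.5554 0.0567 0.0725] shift [0.24 0.32 6.95] turn [-0.007  0.001 -0.003] F [-0.7  0.   0.6] gap 0.0849 ff 0.0
```

```bash
python3 -m handwheel '[[[0,0,2],[0,0,0],-1],[[0,0,2],[0,0,0],-1],[[0,0,2],[0,0,0],-1]]'>/dev/null
python3 to.py 0.5582 0.059 0.003
```

```text
t 11.7 pos [0.5591 0.0583 0.0568] shift [ 0.07 -0.1   5.38] turn [ 0.002 -0.    -0.002] F [0.  1.1 0.1] gap 0.0858 ff 0.0
```

```bash
python3 -m handwheel '[[[0,0,2],[0,0,0],-1],[[0,0,4],[0,0,0],-1],[[0,0,4.9],[0,0,0],-1],[[0,0,4.9],[0,0,0],-1]]'
python3 to.py 0.5582 0.059 0.003
```

```text
time_s: 12.2
tool_pos: [0.5584, 0.0584, 0.0066]
orientation: [[0.002, 1.0, -0.0], [1.0, -0.002, -0.0], [-0.0, -0.0, -1.0]]
force: [0.1, 0.1, 0.5]
finger_gap: 0.0853
finger_force: 0.0
t 12.2 pos [0.5584 0.0584 0.0066] shift [ 0.06 -0.02  0.36] turn [-0.     0.    -0.002] F [0.1 0.1 0.5] gap 0.0853 ff 0.0
```

```bash
python3 -m handwheel '[[[0,0,0.3],[0,0,0],-0.5],[[0,0,0.3],[0,0,0],-0.5],[[0,0,0.3],[0,0,0],1],[[0,0,0.3],[0,0,0],1],[[0,0,0.3],[0,0,0],1]]' 60
python3 -m handwheel '[[[0,0,-0.3],[0,0,0],1],[[0,0,-1],[0,0,0],1],[[0,0,-2],[0,0,0],1],[[0,0,-3],[0,0,0],1],[[0,0,-3],[0,0,0],1]]'
python3 - <<'E'
from h import *
s,d,C=wrist();p=s['tool_pos'];print(p);Q=cloud(vision.get_image('side'))
for n,A in(('w',C),('s',Q)):
  for b in((.09,.1),(.07,.087),(.05,.06)):
    try:print(n,b,*circ(A,(.558,.059),.036,*b))
    except Exception: print('-')
d=vision.get_image('side');cv2.imwrite('pics/s5.png',cv2.resize(d['frame'][140:300,170:380],None,fx=3,fy=3)[:,:,::-1])
E
```

```text
time_s: 12.82
tool_pos: [0.5585, 0.0585, 0.0042]
orientation: [[0.002, 1.0, 0.0], [1.0, -0.002, 0.0], [0.0, 0.0, -1.0]]
force: [-2.0, -0.4, 7.6]
finger_gap: 0.0607
finger_force: 63.9
time_s: 13.45
tool_pos: [0.5591, 0.0585, 0.0344]
orientation: [[0.002, 1.0, 0.002], [1.0, -0.002, 0.0], [0.0, 0.002, -1.0]]
force: [-0.3, 0.7, -4.9]
finger_gap: 0.0609
finger_force: 65.8
[0.55910048 0.05850523 0.03442095]
w (0.09, 0.1) 11998 [0.558  0.0702 0.0342] [0.5584 0.0688 0.0915]
w (0.07, 0.087) 3753 [0.5581 0.0685 0.0347] [0.5581 0.0796 0.0777]
w (0.05, 0.06) 944 [0.558  0.0694 0.0344] [0.5576 0.0843 0.0561]
s (0.09, 0.1) 120 [0.5583 0.0706 0.0332] [0.5584 0.0695 0.0908]
s (0.07, 0.087) 155 [0.5576 0.0627 0.0345] [0.5552 0.0799 0.0778]
s (0.05, 0.06) 95 [0.5581 0.0644 0.0337] [0.5582 0.0836 0.0557]
```

View pics/s5.png

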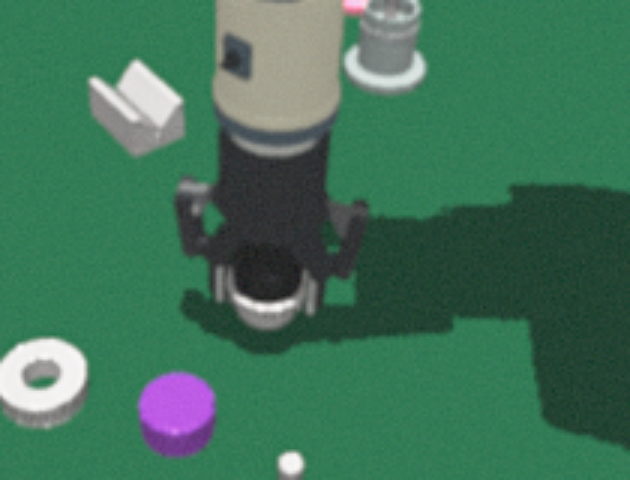

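The stopper is held by its rim at about (268,290), level, with the cap nested. I'll lift it and then carry it with gentle acceleration.

```bash
python3 -m handwheel '[[[0,0,-1.5],[0,0,0],1],[[0,0,-4],[0,0,0],1],[[0,0,-7],[0,0,0],1],[[0,0,-9.5],[0,0,0],1],[[0,0,-10.5],[0,0,0],1]]' >/dev/null
python3 -m handwheel '[[[-2,-0.32,0],[0,0,0],1],[[-5,-0.81,0],[0,0,0],1],[[-9,-1.46,0],[0,0,0],1],[[-13,-2.11,0],[0,0,0],1],[[-17,-2.76,0],[0,0,0],1]]'  >/dev/null
python3 -m handwheel '[[[-4,-0.65,0],[0,0,0],1],[[-8,-1.3,0],[0,0,0],1],[[-12,-1.95,0],[0,0,0],1],[[-15,-2.43,0],[0,0,0],1],[[-17,-2.76,0],[0,0,0],1]]' >/dev/null
python3 -m handwheel '[[[-1.5,-0.24,0],[0,0,0],1],[[-3,-0.49,0],[0,0,0],1],[[-3.89,-0.63,0],[0,0,0],1],[[-3.89,-0.63,0],[0,0,0],1],[[-3.89,-0.63,0],[0,0,0],1]]' 
python3 to.py 0.496 -0.320 0.064
python3 - <<'E'
from h import *
from scipy.optimize import least_squares
def fit(C,c,r,z0,z1):
    q=C[(np.abs(C[...,0]-c[0])<r*.7)&(np.hypot(C[...,0]-c[0],C[...,1]-c[1])<r+.008)&(C[...,1]>c[1]+.3*r)&(C[...,2]>z0)&(C[...,2]<z1)]
    f=least_squares(lambda p:np.hypot(q[:,0]-p[0],q[:,1]-p[1])-r,c,loss='soft_l1',f_scale=.001)
    return f.x.round(4),len(q)
for n in('side',):
  d=vision.get_image(n);C=cloud(d);cv2.imwrite('pics/s6.png',cv2.resize(d['frame'][60:220,220:430],None,fx=3,fy=3)[:,:,::-1])
  for a in((.029,.015,.05),(.022,.138,.152),(.031,.158,.166),(.0265,.172,.19)): print(n,a,fit(C,(.496,-.32),*a))
E
```

```text
time_s: 16.1
tool_pos: [0.4961, -0.3198, 0.1382]
orientation: [[0.002, 1.0, -0.0], [1.0, -0.002, 0.0], [0.0, -0.0, -1.0]]
force: [-0.8, 0.2, -3.9]
finger_gap: 0.0605
finger_force: 66.5
t 16.1 pos [ 0.4961 -0.3198  0.1382] shift [-0.02 -0.01  7.42] turn [-0.    -0.    -0.002] F [-0.8  0.2 -3.9] gap 0.0605 ff 66.5
side (0.029, 0.015, 0.05) (array([ 0.4958, -0.3204]), 126)
side (0.022, 0.138, 0.152) (array([ 0.4961, -0.3205]), 37)
side (0.031, 0.158, 0.166) (array([ 0.4944, -0.3201]), 41)
side (0.0265, 0.172, 0.19) (array([ 0.4955, -0.3186]), 77)
```

View pics/s6.png

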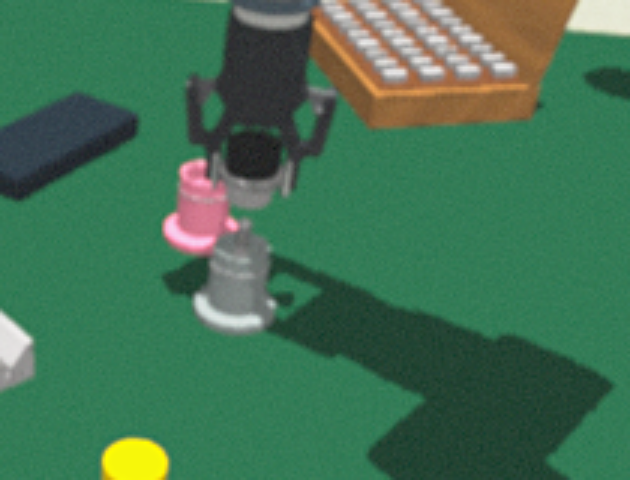

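The stopper hangs over the canister (spigot at about (250,200) in the crop), and the fits agree within about 0.5 mm. Lowering.

```bash
python3 -m handwheel '[[[0,0,1],[0,0,0],1],[[0,0,2.5],[0,0,0],1],[[0,0,3.8],[0,0,0],1],[[0,0,4.8],[0,0,0],1],[[0,0,5.1],[0,0,0],1]]'
python3 -m handwheel '[[[0,0,0.4],[0,0,0],1],[[0,0,0.8],[0,0,0],1],[[0,0,1.0],[0,0,0],1],[[0,0,1.0],[0,0,0],1]]'
```

```text
time_s: 16.77
tool_pos: [0.4956, -0.3201, 0.0862]
orientation: [[0.002, 1.0, -0.001], [1.0, -0.002, 0.001], [0.001, -0.001, -1.0]]
force: [-0.6, 0.2, -3.0]
finger_gap: 0.0609
finger_force: 66.4
time_s: 17.27
tool_pos: [0.496, -0.3203, 0.0773]
orientation: [[0.002, 1.0, -0.0], [1.0, -0.002, 0.0], [0.0, -0.0, -1.0]]
force: [0.1, -0.2, -3.8]
finger_gap: 0.0609
finger_force: 66.4
```

```bash
python3 -m handwheel '[[[0,0,0.4],[0,0,0],1],[[0,0,0.8],[0,0,0],1],[[0,0,1.1],[0,0,0],1],[[0,0,1.1],[0,0,0],1]]'
python3 -m handwheel '[[[0,0,0.1],[0,0,0],1],[[0,0,0.2],[0,0,0],1],[[0,0,0.2],[0,0,0],1]]'
```

```text
time_s: 17.77
tool_pos: [0.4958, -0.3202, 0.0659]
orientation: [[0.002, 1.0, -0.0], [1.0, -0.002, 0.0], [0.0, -0.0, -1.0]]
force: [0.9, 1.1, -3.8]
finger_gap: 0.0607
finger_force: 66.5
time_s: 18.15
tool_pos: [0.4961, -0.3204, 0.0643]
orientation: [[0.002, 1.0, 0.0], [1.0, -0.002, -0.0], [-0.0, 0.0, -1.0]]
force: [0.2, -0.0, -4.3]
finger_gap: 0.0606
finger_force: 66.5
```

```bash
python3 -m handwheel '[[[0,0,0.1],[0,0,0],1],[[0,0,0.1],[0,0,0],1],[[0,0,0.2],[0,0,0],1],[[0,0,0.2],[0,0,0],1]]'
```

```text
time_s: 18.65
tool_pos: [0.4962, -0.3204, 0.0642]
orientation: [[0.002, 1.0, 0.0], [1.0, -0.002, -0.0], [-0.0, 0.0, -1.0]]
force: [-5.6, 4.0, 17.6]
finger_gap: 0.0603
finger_force: 68.5
```

Seated at the expected height with 17 N of contact. I'll relax, open, and check.

```bash
python3 -m handwheel '[[[0,0,-0.17],[0,0,0],1],[[0,0,-0.17],[0,0,0],-1],[[0,0,-0.17],[0,0,0],-1],[[0,0,-0.17],[0,0,0],-1]]'
python3 -m handwheel '[[[0,0,-1.0],[0,0,0],-1],[[0,0,-2.0],[0,0,0],-1],[[0,0,-2.7],[0,0,0],-1],[[0,0,-2.7],[0,0,0],-1],[[0,0,-2.7],[0,0,0],-1]]'
python3 - <<'E'
from h import *
d=vision.get_image('side');Q=cloud(d);cv2.imwrite('pics/s7.png',cv2.resize(d['frame'][90:220,240:400],None,fx=4,fy=4)[:,:,::-1])
s,d,C=wrist()
for n,A in(('s',Q),('w',C)):
  for b in((.072,.0785),(.083,.09),(.1,.117),(.118,.126)):
    try:print(n,b,*circ(A,(.496,-.32),.033,*b))
    except Exception: print('-')
E
python3 to.py 0.496 -0.32 0.091
```

```text
time_s: 19.15
tool_pos: [0.4961, -0.3204, 0.0639]
orientation: [[0.002, 1.0, 0.0], [1.0, -0.002, -0.0], [-0.0, 0.0, -1.0]]
force: [0.3, 0.5, 0.5]
finger_gap: 0.0854
finger_force: 0.0
time_s: 19.77
tool_pos: [0.4959, -0.3203, 0.091]
orientation: [[0.002, 1.0, -0.0], [1.0, -0.002, 0.0], [0.0, -0.0, -1.0]]
force: [-1.0, -1.2, -0.6]
finger_gap: 0.0853
finger_force: 0.0
s (0.072, 0.0785) 33 [ 0.4956 -0.3095  0.0257] [ 0.4959 -0.2963  0.0744]
s (0.083, 0.09) 46 [ 0.4963 -0.3174  0.0314] [ 0.4982 -0.2955  0.0866]
s (0.1, 0.117) 92 [ 0.4955 -0.3158  0.0269] [ 0.496  -0.2963  0.1087]
s (0.118, 0.126) 135 [ 0.4943 -0.3178  0.0272] [ 0.4953 -0.3141  0.1208]
w (0.072, 0.0785) 0 [0. 0. 0.] [nan nan nan]
w (0.083, 0.09) 367 [ 0.4961 -0.3168  0.0312] [ 0.4957 -0.2919  0.0872]
w (0.1, 0.117) 1283 [ 0.4954 -0.3126  0.0262] [ 0.496  -0.2947  0.1098]
w (0.118, 0.126) 12391 [ 0.4958 -0.3188  0.0269] [ 0.496  -0.3163  0.1213]
t 19.88 pos [ 0.4958 -0.3202  0.0907] shift [ 0.02  0.02 -0.03] turn [-0.    -0.    -0.002] F [ 0.3  0.4 -0.8] gap 0.0854 ff 0.0
  return _methods._mean(a, axis=axis, dtype=dtype,
  ret = um.true_divide(
```

View pics/s7.png

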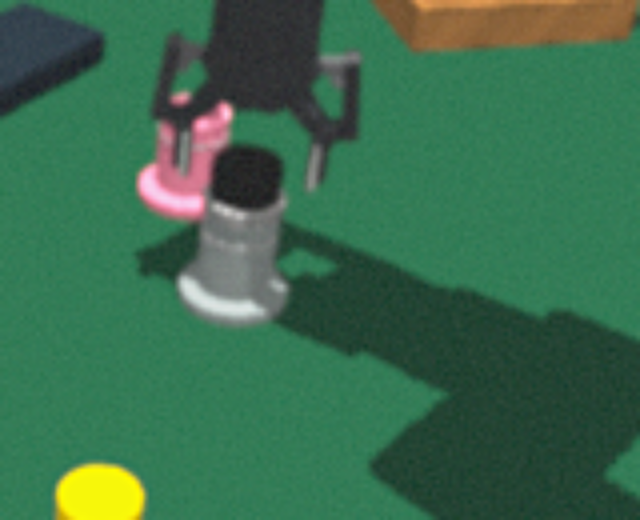

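The stopper is flush with the cap nested: cap top at 121 mm, at about (245,180) in the crop. I'll grip the cap above the rim, 25 N.

```bash
python3 -m handwheel '[[[0.1,0,-0.2],[0,0,0],-0.3],[[0.1,0,-0.2],[0,0,0],-0.3],[[0.1,0,-0.2],[0,0,0],1],[[0.1,0,-0.2],[0,0,0],1],[[0.1,0,-0.2],[0,0,0],1]]' 25
python3 -m handwheel '[[[0,0,-0.4],[0,0,0],1],[[0,0,-1],[0,0,0],1],[[0,0,-1.6],[0,0,0],1],[[0,0,-2.2],[0,0,0],1],[[0,0,-2.2],[0,0,0],1]]'
```

```text
time_s: 20.5
tool_pos: [0.4961, -0.3193, 0.0932]
orientation: [[0.002, 1.0, 0.0], [1.0, -0.002, -0.0], [-0.0, 0.0, -1.0]]
force: [-2.2, 1.8, 5.7]
finger_gap: 0.0529
finger_force: 26.0
time_s: 21.12
tool_pos: [0.4964, -0.3195, 0.1156]
orientation: [[0.002, 1.0, 0.001], [1.0, -0.002, -0.001], [-0.001, 0.001, -1.0]]
force: [0.3, 0.4, -0.4]
finger_gap: 0.0529
finger_force: 26.3
```

Only the cap's weight is felt, so the stopper stayed put. Raising to about 10 cm.

```bash
python3 -m handwheel '[[[0,0,-1.5],[0,0,0],1],[[0,0,-3.5],[0,0,0],1],[[0,0,-5.5],[0,0,0],1],[[0,0,-7],[0,0,0],1],[[0,0,-7.8],[0,0,0],1]]'
python3 -m handwheel '[[[0,0,0],[0,0,0],1],[[0,0,0],[0,0,0],1],[[0,0,0],[0,0,0],1],[[0,0,0],[0,0,0],1]]'
python3 - <<'E'
from h import *
d=vision.get_image('side');Q=cloud(d);cv2.imwrite('pics/s8.png',cv2.resize(d['frame'][60:220,220:420],None,fx=3,fy=3)[:,:,::-1])
for b in((.083,.09),(.1,.114),(.114,.125),(.19,.24)): print(b,*circ(Q,(.496,-.32),.033,*b))
E
```

```text
time_s: 21.75
tool_pos: [0.4963, -0.3195, 0.1942]
orientation: [[0.002, 1.0, 0.001], [1.0, -0.002, -0.001], [-0.001, 0.001, -1.0]]
force: [-0.3, -0.7, -0.8]
finger_gap: 0.0524
finger_force: 26.4
time_s: 22.25
tool_pos: [0.4959, -0.3192, 0.1925]
orientation: [[0.002, 1.0, -0.001], [1.0, -0.002, 0.0], [0.0, -0.001, -1.0]]
force: [0.6, 0.7, -0.9]
finger_gap: 0.0529
finger_force: 26.4
(0.083, 0.09) 47 [ 0.4972 -0.317   0.0317] [ 0.494  -0.2953  0.0868]
(0.1, 0.114) 60 [ 0.495  -0.3146  0.0215] [ 0.4952 -0.3021  0.1071]
(0.114, 0.125) 97 [ 0.4944 -0.3199  0.0237] [ 0.495  -0.317   0.1162]
(0.19, 0.24) 359 [ 0.4964 -0.3125  0.0314] [ 0.4959 -0.3048  0.2158]
```

View pics/s8.png

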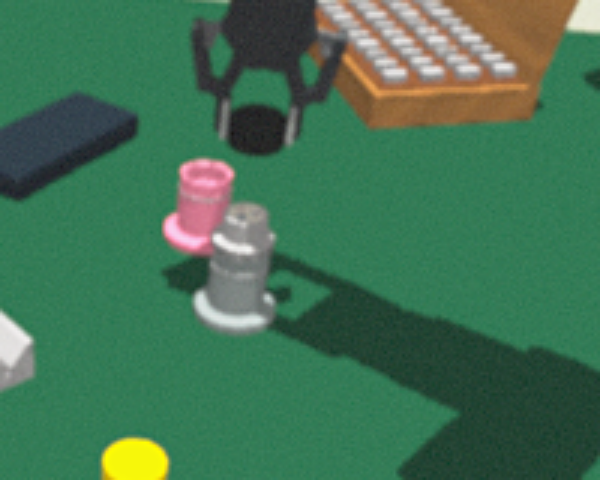

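The cap is held level in the gripper at about (258,130), and the stopper is seated on the canister with its crown visible at (248,215). Handing in.

```bash
python3 -c "
from rig import env
print(env.sign_off())"
```

```text
the job is handed in; nothing more can be done
None
```

The job is handed in at about 22 s of the 72 s allowed: the small gauge is home in the bore, the stopper is seated flush on the canister, and the gripper is holding the dust cap level about 10 cm above where it sat; the sign-off returned no verdict.

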